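Pair the pans with their hob rings and turn the handle in

TASK

Two pans have been set down carelessly near the front of the glass hob. Slide each one onto the free cooking ring of its own size, standing squarely centred on it, the saucepan on the large ring and the small pot on the small one, and swing the saucepan's long handle round to point to the front of the hob, straight or slanting in somewhat towards the middle, so that it clears the other pans and does not stick out to the side. Leave the skillet, shaker and spoon rest where they are, do not tip a pan over, and let go of everything at the end.

Things in the scene. Friction and masses are not known exactly. Their poses are not given: they have to be found in the camera images.
- hob: Fixed black glass hob, its flat top 6 mm above the counter; shifts and turns a little between starts. Axes: x to its back (away from the robot; the front is the robot's side), y left, z up. The glass spans x -230..+230, y -300..+540 mm about this origin, which lies on the counter midway in y between the two free rings. The skillet stands on a third ring at x -30, y +390 mm.
- ring_large: The larger free cooking ring, a thin light grey circle of 170 mm diameter with a small cross at its centre, printed flush on the glass; origin at its centre. Nothing to bump into. It is the left or the right of the two free rings, which lie side by side about 300 mm apart in the back half of the glass.
- ring_small: The smaller free cooking ring, a like circle of 124 mm diameter; origin at its centre. It takes the other one of the two places.
- saucepan: Open empty steel pan, loose, 0.5-0.85 kg, 150 mm outer diameter, 85 tall, walls 3, base 5. Origin: centre of underside, z up. Long handle along its own -x: neck 12 mm wide, then grip 20 wide, 15 thick, 102 to 210 mm from the pan's axis, centred 80 mm above the underside. Starts front left, handle out to the left, above the skillet's rim. Slides on the glass (friction about 0.3-0.4); turns when the handle is pushed.
- handle_end (a point): Point on the saucepan's handle, 205 mm from the pan's axis (5 mm short of the handle's end), 80 mm above the pan's underside.
- small_pot: Open, empty plain steel pot, loose, 0.3 to 0.52 kg, 110 mm outer diameter, 60 mm tall, walls 3 mm, base 5 mm thick. Origin at the centre of its underside, z up. Two small wire ears at its own +y and -y sides, reaching 77 mm from the axis, 49 mm high. Starts in the front right of the glass. It may end at any yaw.
- skillet: Bystander: dark frying pan, 224 mm across the rim, 42 mm tall, standing on the left ring with its handle along its own -x axis, pointing to the back left. Origin at the centre of its underside. Loose.
- shaker: Bystander: white salt shaker, 42 mm diameter, 80 mm tall, on the back of the glass between the columns of the two free rings. Origin at the centre of its underside. Loose.
- spoon_rest: Bystander: small white dish, 60 mm diameter, 12 mm tall, near the front edge of the glass, between the two pans. Origin at the centre of its underside. Loose.
Not all that is in view belongs to the job. Leave any yellow look-alike of the small_pot alone.

How it is judged:
By the outcome, as a careful person would: the job done as asked, in the order asked, and still so for the second after the job is handed in, with the robot touching nothing.
It also fails if it takes over 70 s, if anything falls off the work surface, if the arm or the gripper's body presses on something with over 40 N, if the wrist force passes 120 N, or if a joint passes its speed limit or range.

ROBOT

A 7-joint arm with a two-finger parallel gripper is mounted at the origin on the work surface. World frame = base frame: x ahead of the robot, y to its left, z up, the work surface at z = 0. Lengths are in m, angles in rad, forces in N, time in s.
With the tool pointing down it reaches from about 0.4 to 0.875 m from the base axis. Payload 19.3 kg.
Tool frame: the origin (TCP) lies at the very end of the fingers, on their centre line; the grasp point (between the pads) lies 19 mm behind it; z points along the fingers, y is the line along which they close (so a half turn about z gives the same grasp; the last joint's range is limited). The gripper opens to 85 mm and grips with 20 to 120 N. Pads are 22 mm wide; open, the fingers measure 114 mm over their backs; the gripper's body (76 mm by 85 mm) begins 54 mm behind the grasp point. The pads swing forward as they close: fully open they stand 13 mm farther back than shut.
Start: joints at [1.055, 0.521, -0.036, 1.599, 0.021, 1.021, -0.113], TCP at [0.269, -0.564, 0.194] pointing down, gripper open.
Joint ranges: [-2.91, 2.91], [-0.3, 2.13], [-1.5, 1.42], [0.17, 2.43], [-1.26, 4.41], [0.16, 1.93], [-2.52, 2.52]. Speed limits (rad/s): [1.89, 1.89, 2.39, 2.39, 3.01, 3.01, 3.01].

INTERFACE

Orientations are given as [roll, pitch, yaw] about the fixed x, y, z axes, in that order (R = Rz(yaw) Ry(pitch) Rx(roll)).
In Python, from workcell import bot gives the robot as it stands.
- The arm moves only by the tool jog_arm, never from a script. Its argument "motion" is a list of rows, each a list of 5 numbers: the shift along the tool's x, y, z scaled (see below), then the turn about the tool's z scaled (see below), then the opening, from 0 (shut) to 1 (fully open). A call has 1 to 12 rows; each row shifts and turns the commanded pose from where the row before left it, along the tool's axes as they then stand; what a row does not reach is not made up. The controller multiplies each number of a shift by 30 mm and each number of a turn by 0.08 rad. A row lasts 1/10 s, in which the tool goes at most 50 mm and 8.59 degrees, less where a joint would pass 70% of its speed; a pose out of reach is approached as far as the arm can. A call with a number of a shift or a turn outside -1 to 1 is refused whole. A call with a gripper value outside its range is refused whole. The fingers move at their own pace and stop on an object; "newtons" is the grip in N (left out, the last holds). Time passes only in rows, so rows that do not move let the fingers close. It gives the time, the measured TCP pose, the force, the opening and the grip force at its end, in the units of the state.
- bot.observe(): the state, without advancing time (a new reading comes with each control period).
- bot.grab_frame(name): name is "scene" or "top" or "wrist"; returns a dict with "pixels" (384x512x3 uint8, red, green, blue), "fovy" (degrees; the focal length in pixels is half the picture's height over the tangent of half this angle, whatever the lens; pixels are square), "cx", "cy" (the principal point, pixels), "rvec" (rotation vector, rad) and "tvec" (3), from world to camera coordinates, as OpenCV has them; the wrist camera has in their place "mount" (4x4, takes a point from camera to tool coordinates, whose origin is the TCP and whose axes are the flange's). Camera axes: x right, y down, z forward; pixel columns grow to the right and rows downward; lengths in m; the calibration is good to about 2 mm. A picture is of the moment at which its call begins: read the wrist's pose just before it. There is no depth.
- bot.job_done(): hands the job in; it is judged then, once.
The state is a dict: "clock": time; "qpos": joint angles; "qd": joint speeds; "joint_efforts": joint torques, N m; "position": TCP position; "tool_rot": TCP orientation; "force": force on the tool from outside, world axes, zero at the start; "moment": the same for the moment, N m; "grip_width": finger opening in m; "finger_force": force on a finger pad.
Only numpy, scipy, OpenCV 4.12 (cv2) and the standard library are available. Lean on these libraries where they do the work, as an engineer would, in place of code of your own. Each camera call takes 0.05 s, during which the arm holds its last target. There are 200 camera calls.

## Working session

There is one attempt and no reset: what is moved stays moved. The work goes in short steps, Python scripts to look and compute and a tool call to move; the robot and the scene stay as the last step left them, time stands still between calls to the robot, and variables do not carry over. Pictures are saved under pics/ and viewed, at most 10 in all, crops included, and the job is handed in when it is done.

Besides the shell and the picture viewer there is one more tool, called after "Call:" in YAML: its name, and indented under it one key for each argument. jog_arm: Moves the arm, as the interface text tells. Shifts and turns lie within -1 to 1; 1 stands for 30 mm of shift or 0.08 rad of turn. Its arguments: {"type":"object","properties":{"motion":{"type":"array","items":{"type":"array","items":{"type":"number"}}},"newtons":{"type":"number"}},"required":["motion"]}

```bash
mkdir -p pics; ls
cat > h.py <<'E'
from workcell import bot
import numpy as np, cv2
def grab(n):
    f=bot.grab_frame(n); return f
def save(f,name,crop=None,s=1):
    im=f["pixels"][:,:,::-1]
    if crop: x0,y0,x1,y1=crop; im=im[y0:y1,x0:x1]
    cv2.imwrite("pics/"+name,cv2.resize(im,None,fx=s,fy=s,interpolation=cv2.INTER_CUBIC))
def K(f):
    h=f["pixels"].shape[0]; F=h/2/np.tan(np.radians(f["fovy"])/2); return F
def world(f,u,v,z):
    R=cv2.Rodrigues(np.array(f["rvec"],float))[0]; t=np.array(f["tvec"],float).ravel()
    d=R.T@np.array([(u-f["cx"])/K(f),(v-f["cy"])/K(f),1]); c=-R.T@t
    return c+d*(z-c[2])/d[2]
def pix(f,p):
    R=cv2.Rodrigues(np.array(f["rvec"],float))[0]; t=np.array(f["tvec"],float).ravel()
    q=R@np.array(p,float)+t; return K(f)*q[:2]/q[2]+[f["cx"],f["cy"]]
E
python3 - <<'E'
from h import *
f=grab("top"); save(f,"top.png",None,1.5); g=grab("scene"); save(g,"scene.png",None,1.5)
import pickle; pickle.dump((f,g),open("fg.pkl","wb"))
for n in (f,g): print({k:v for k,v in n.items() if k!="pixels"})
print(bot.observe())
E
```

```text
pics
{'fovy': 44.578440181632146, 'cx': 254.16290910397444, 'cy': 184.480669239356, 'rvec': array([ 2.19034378, -2.21964516,  0.06012997]), 'tvec': array([0.0169687 , 0.49158439, 1.49402017])}
{'fovy': 51.44177076188625, 'cx': 253.5347210043168, 'cy': 195.07995144313486, 'rvec': array([ 1.67875885,  1.93595582, -0.71111914]), 'tvec': array([ 0.05361043, -0.32665637,  1.61752712])}
{'clock': 0.1, 'qpos': array([ 1.05477485,  0.52194093, -0.03634131,  1.59993315,  0.02121624,
        1.02110289, -0.11280878]), 'qd': array([-1.51927814e-03, -1.42244478e-03, -5.61789876e-04, -2.47318085e-03,
       -4.63562557e-05, -1.18373065e-04, -6.06062387e-05]), 'joint_efforts': array([ 2.50128869e-03, -9.28496075e+01,  1.98353738e+00, -3.70537090e+01,
        1.80672412e-02,  5.22325587e-03,  1.43782859e-04]), 'position': array([ 0.26932733, -0.56362571,  0.19359794]), 'tool_rot': array([-3.14059678e+00,  7.64537564e-05,  4.45821968e-01]), 'force': array([-0.53206137, -0.35764653,  0.3998032 ]), 'moment': array([-0.05291262, -0.01324663, -0.00720792]), 'finger_force': 0.0, 'grip_width': 0.08530334273923339}
```

View pics/top.png

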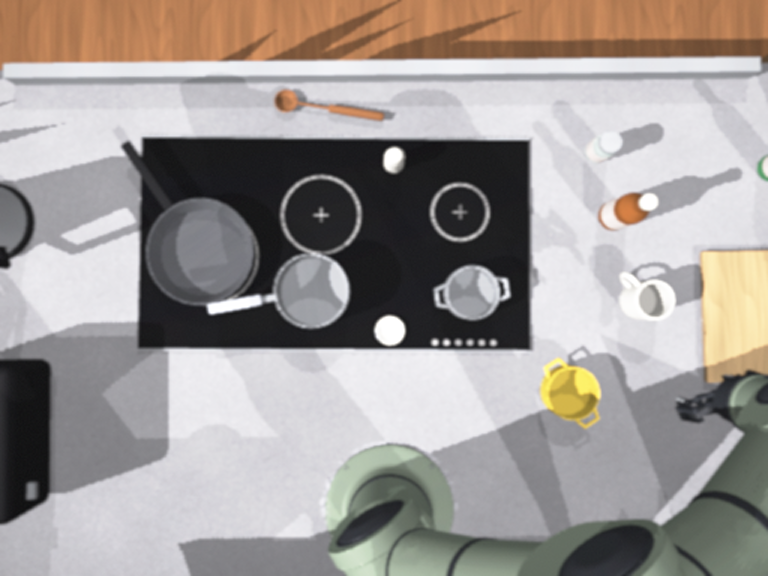

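View pics/scene.png

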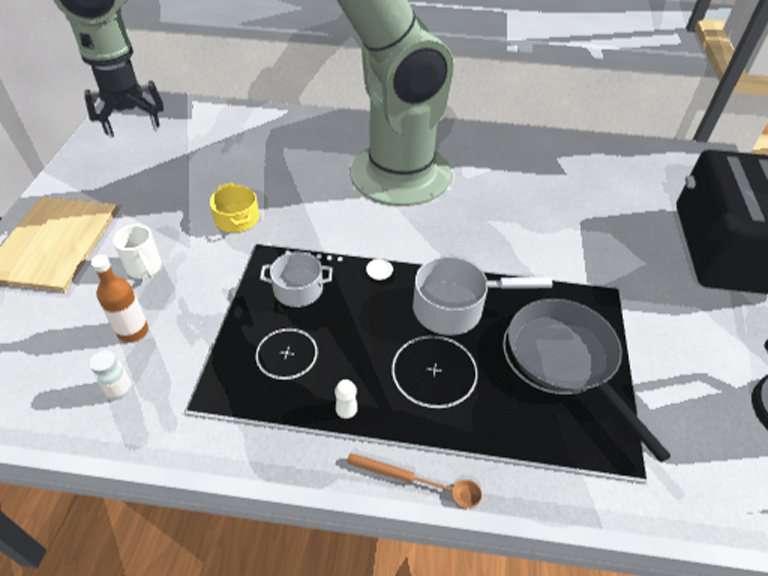

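The top view shows the large ring cross at (321,215), the small ring cross at (460,212), the saucepan rim at (311,290) with its handle tip at (208,309), the shaker at (394,160) and the spoon rest at (390,330). There are two pots. The steel one at (472,292) is on the glass at front right and fits the description. The yellow one at (571,392) is the look-alike, so I'll leave it alone. I'll confirm in a crop.

Run:
```python
from h import *
import pickle
f,g=pickle.load(open("fg.pkl","rb"))
save(f,"crop.png",(130,90,360,240),3.45)
W=lambda u,v,z:print(np.round(world(f,u/1.5,v/1.5,z),4))
for u,v,z in [(321,215,.006),(460,212,.006),(311,290,.091),(208,309,.086),(472,292,.066),(394,160,.086),(390,330,.018),(202,251,.048)]: W(u,v,z)
```

```text
[0.6267 0.1384 0.006 ]
[ 0.6296 -0.1616  0.006 ]
[0.4633 0.1538 0.091 ]
[0.4277 0.3629 0.086 ]
[ 0.4554 -0.1758  0.066 ]
[ 0.7275 -0.0181  0.086 ]
[ 0.3779 -0.0065  0.018 ]
[0.5487 0.384  0.048 ]
```

View pics/crop.png

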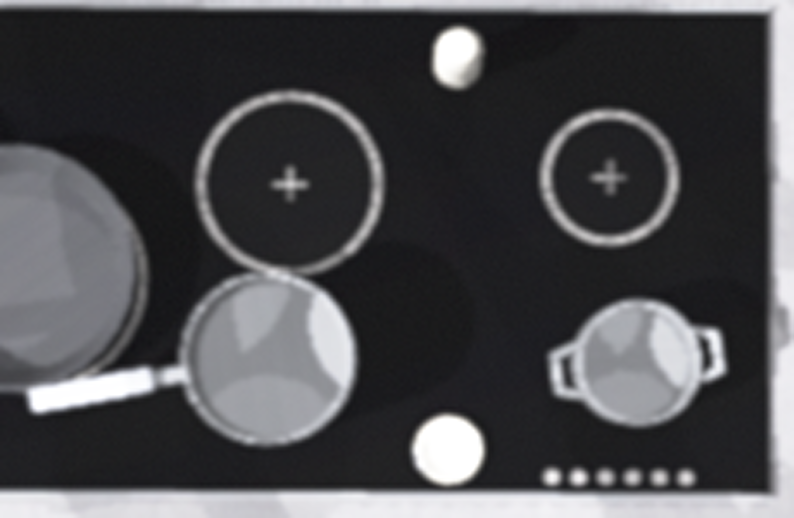

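The crop confirms the steel pot at (638,362) with two ears on the glass. It also shows the saucepan at (269,359) with its handle to the left, and both crosses at (290,184) and (609,177). My plan is to grip the saucepan handle about 115 mm from the axis, slide the pan to its ring, then pivot it about the ring centre.

Call:
jog_arm:
  motion:
    - [1,-0.94,0,0,1]
    - [1,-0.94,0,0,1]
    - [1,-0.94,0,0,1]
    - [1,-0.94,0,0,1]
    - [1,-0.94,0,0,1]
    - [1,-0.94,0,0,1]
    - [1,-0.94,0,0,1]
    - [1,-0.94,0,0,1]
    - [1,-0.94,0,0,1]
    - [1,-0.94,0,0,1]
    - [1,-0.94,0,0,1]
    - [1,-0.94,0,0,1]
  newtons: 80

```text
clock: 1.3
position: [0.4486, -0.1018, 0.1941]
tool_rot: [3.142, 0.0, 0.446]
force: [1.4, -1.0, 0.1]
grip_width: 0.0859
finger_force: 0.0
```

Call:
jog_arm:
  motion:
    - [0.43,-0.93,0,0,1]
    - [0.43,-0.93,0,0,1]
    - [0.43,-0.93,0,0,1]
    - [0.43,-0.93,0,0,1]
    - [0.43,-0.93,0,0,1]
    - [0.43,-0.93,0,0,1]
    - [0.43,-0.93,0,0,1]
    - [0.43,-0.93,0,0,1]
    - [0.43,-0.93,0,0,1]
    - [0.43,-0.93,0,0,1]
    - [0.43,-0.93,0,0,1]
    - [0.43,-0.93,0,0,1]

```text
clock: 2.5
position: [0.4434, 0.2666, 0.1939]
tool_rot: [3.142, 0.0, 0.446]
force: [0.9, 0.4, -0.3]
grip_width: 0.0851
finger_force: 0.0
```

Call:
jog_arm:
  motion:
    - [0,0,0,-1,1]
    - [0,0,0,-1,1]
    - [0,0,0,-1,1]
    - [0,0,0,-1,1]
    - [0,0,0,-1,1]
    - [0,0,0,-1,1]
    - [0,0,0,-1,1]
    - [0,0,0,-1,1]
    - [0,0,0,-1,1]
    - [0,0,0,-1,1]
    - [0,0,0,-1,1]
    - [0,0,0,-1,1]

```text
clock: 3.7
position: [0.4436, 0.2653, 0.1939]
tool_rot: [-3.141, 0.0, 1.409]
force: [-0.4, -0.1, 0.1]
grip_width: 0.0856
finger_force: 0.0
```

Call:
jog_arm:
  motion:
    - [0,0,0,-1,1]
    - [0,0,0,-1,1]
    - [0,0,0,-1,1]
    - [0,0,0,-1,1]
    - [0,0,0,-0.2,1]
    - [0,0,0,0,1]

```text
clock: 4.3
position: [0.4437, 0.2653, 0.1939]
tool_rot: [-3.141, -0.0, 1.74]
force: [-0.1, -0.3, 0.4]
grip_width: 0.0855
finger_force: 0.0
```

Run:
```python
from h import *
s=bot.observe(); print(s["position"],s["tool_rot"],s["qpos"])
g=grab("wrist"); save(g,"w1.png",None,1.5); print(g["mount"],g["fovy"],g["cx"],g["cy"])
```

```text
[0.44366633 0.2653084  0.19394573] [-3.14122620e+00 -1.49151644e-05  1.74014992e+00] [-0.12880896  0.41991588 -0.68890456  1.85640723  0.31761758  0.97759257
 -0.78603261]
[[ 3.09046180e-04 -9.60736039e-01 -2.77463815e-01  6.98173036e-02]
 [ 9.99999934e-01  3.49655677e-04 -9.68798423e-05 -3.33909607e-04]
 [ 1.90092754e-04 -2.77463767e-01  9.60736083e-01 -1.80436490e-01]
 [ 0.00000000e+00  0.00000000e+00  0.00000000e+00  1.00000000e+00]] 58.55541532021782 250.8269591620204 187.3220221396648
```

View pics/w1.png

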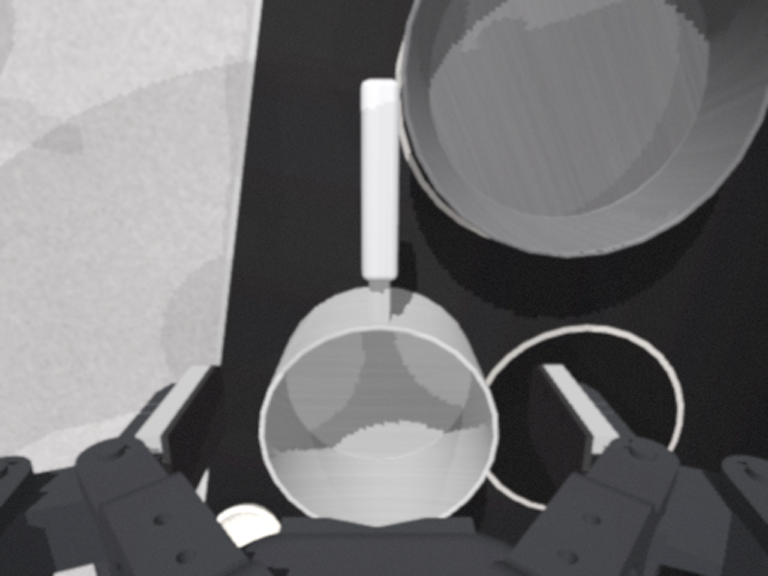

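The wrist view has the handle running straight at column 380, midway between the fingers. The grip spans rows 80 to 280, with the pan rim below it. I'll place those points in world coordinates.

```bash
cat >> h.py <<'E'
from scipy.spatial.transform import Rotation as Ro
def wworld(g,s,u,v,z):
    M=np.array(g["mount"]); R=Ro.from_euler("xyz",s["tool_rot"]).as_matrix()
    d=R@M[:3,:3]@np.array([(u-g["cx"])/K(g),(v-g["cy"])/K(g),1]); c=s["position"]+R@M[:3,3]
    return c+d*(z-c[2])/d[2]
E
python3 - <<'E'
from h import *
s=bot.observe(); g=grab("wrist")
for u,v,z in [(379,82,.092),(380,278,.0925),(378,327,.091),(379,522,.091),(260,428,.091),(498,428,.091)]: print(wworld(g,s,u/1.5,v/1.5,z))
E
```

```text
[0.4287523  0.35901836 0.092     ]
[0.44708362 0.25594437 0.0925    ]
[0.45111516 0.22574887 0.091     ]
[0.4751942  0.08943469 0.091     ]
[0.38972153 0.14670448 0.091     ]
[0.53659334 0.17181977 0.091     ]
```

Call:
jog_arm:
  motion:
    - [0.07,0,1,0,1]
    - [0,0,1,0,1]
    - [0,0,1,0,1]
    - [0,0,1,0,1]
    - [0,0,0.25,0,1]
    - [0,0,0,0,1]
    - [0,0,0,0,0]
    - [0,0,0,0,0]
    - [0,0,0,0,0]
    - [0,0,0,0,0]
    - [0,0,0,0,0]
    - [0,0,0,0,0]

```text
clock: 5.6
position: [0.4435, 0.2675, 0.0668]
tool_rot: [3.141, -0.0, 1.742]
force: [-0.3, -1.0, 0.6]
grip_width: 0.0003
finger_force: 0.0
```

Call:
jog_arm:
  motion:
    - [0,0,0,0,0]
    - [0,0,0,0,0]
    - [0,0,0,0,0]

```text
clock: 5.9
position: [0.4433, 0.2675, 0.0666]
tool_rot: [-3.142, -0.0, 1.742]
force: [-0.4, -0.1, -1.3]
grip_width: 0.0002
finger_force: 0.0
```

Run:
```python
from h import *
s=bot.observe(); print(s["position"],s["tool_rot"],s["grip_width"],s["finger_force"],s["force"],s["moment"])
```

```text
[0.44334749 0.26753891 0.06658469] [-3.14152869e+00 -1.67888573e-05  1.74174919e+00] 0.0002094636657304379 0.0 [-0.37556066 -0.06061096 -1.29715179] [0.01404174 0.04812095 0.01142282]
```

The fingers closed to zero on nothing, so I need to look.

Run:
```python
from h import *
g=grab("wrist"); f=grab("scene"); t=grab("top")
a=cv2.resize(g["pixels"],(400,300)); b=cv2.resize(f["pixels"][130:260,230:420],(400,274)); b=cv2.copyMakeBorder(b,0,26,0,0,0)
c=cv2.resize(t["pixels"][90:240,80:280],(800,600))[:300*2]
c=cv2.resize(c,(400,300)); d=np.zeros_like(c)
cv2.imwrite("pics/m.png",np.vstack([np.hstack([a,b]),np.hstack([c,d])])[:,:,::-1])
```

```text
(no output)
```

View pics/m.png

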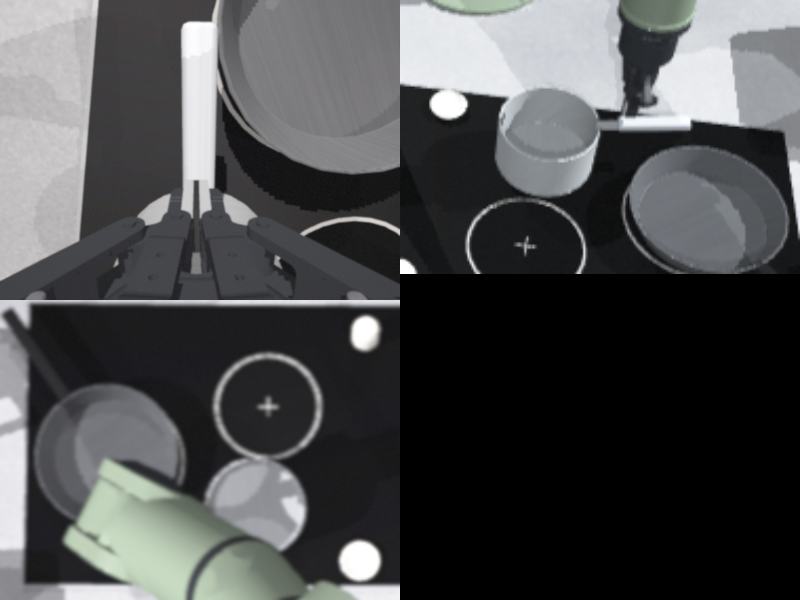

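Run:
```python
from h import *
s=bot.observe(); g=grab("wrist"); f=grab("scene")
def wpix(g,s,p):
    M=np.array(g["mount"]); R=Ro.from_euler("xyz",s["tool_rot"]).as_matrix()
    q=M[:3,:3].T@(R.T@(np.array(p)-s["position"])-M[:3,3]); return K(g)*q[:2]/q[2]+[g["cx"],g["cy"]]
for n,p in dict(end=(.4287,.359,.092),start=(.447,.256,.0925),tcp=s["position"],gp=s["position"]+[0,0,.019]).items(): print(n,wpix(g,s,p),pix(f,p))
im=np.hstack([cv2.resize(g["pixels"][200:384,180:330],(450,552),interpolation=2),cv2.resize(f["pixels"][130:222,300:358],(348,552),interpolation=2)])
cv2.imwrite("pics/m2.png",im[:,:,::-1])
```

```text
end [254.41457588  31.40165201] [367.10232851 186.01655058]
start [254.77348856 258.77813724] [333.83350707 186.48613771]
tcp [251.44358512 217.55104196] [336.11103877 191.60840772]
gp [251.49893015 231.06119309] [337.17702582 187.54631118]
```

View pics/m2.png

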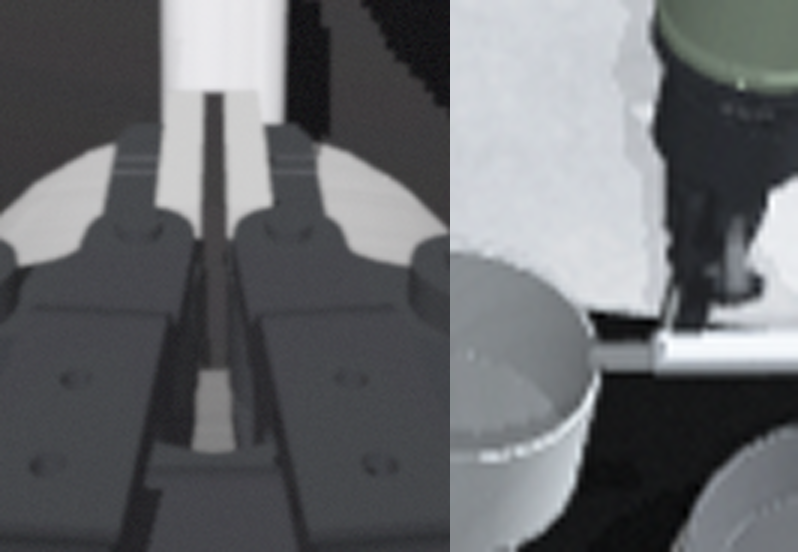

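The picture suggests the visible fingertips end at the handle's top, above the commanded TCP. I'll lift and compare the real tips with the projected TCP in free air.

Call:
jog_arm:
  motion:
    - [0,0,-1,0,0]
    - [0,0,-1,0,0]
    - [0,0,-1,0,0]
    - [0,0,0,0,0]
    - [0,0,0,0,0]

```text
clock: 6.65
position: [0.4436, 0.2674, 0.1568]
tool_rot: [3.141, -0.0, 1.741]
force: [0.1, -0.8, -0.2]
grip_width: 0.0002
finger_force: 0.0
```

Run:
```python
from h import *
s=bot.observe(); f=grab("scene")
print(s["position"],s["grip_width"])
a=cv2.resize(f["pixels"][110:220,280:390],(550,550),interpolation=2)
for dz,c in ((0,(255,0,0)),(.019,(0,255,0)),(.057,(0,0,255))):
    p=(pix(f,s["position"]+[0,0,dz])-[280,110])*5; print(p/5+[280,110])
    cv2.circle(a,tuple(int(v) for v in p+[0,0]),3,c,-1)
cv2.imwrite("pics/m3.png",a[:,:,::-1])
```

```text
[0.44361567 0.26742918 0.15683126] 0.0001548927734215982
[341.36940202 171.50570808]
[342.56094073 166.96438979]
[345.03304111 157.54245948]
```

View pics/m3.png

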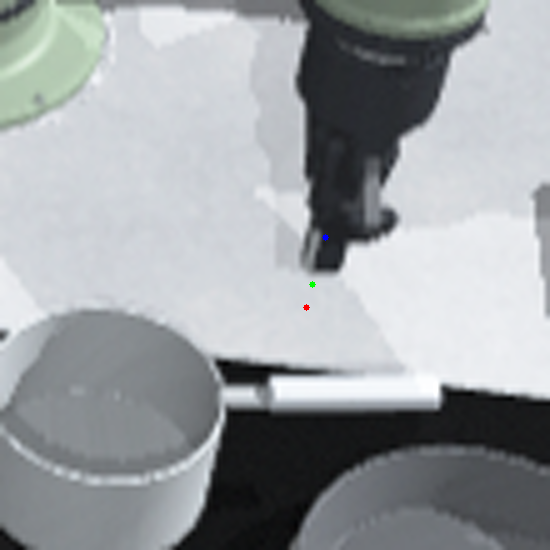

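In the crop the real tip is at (318,270), while the TCP projects to (306,307). So the tips end about 30–35 mm short of the reported TCP, and I'll go that much lower.

Call:
jog_arm:
  motion:
    - [0,0,0,0,1]
    - [0,0,0,0,1]
    - [0,0,0,0,1]
    - [0,0,0,0,1]
    - [0,0,0,0,1]
    - [0,0.04,1,0,1]
    - [0,0,1,0,1]
    - [0,0,1,0,1]
    - [0,0,1,0,1]
    - [0,0,0.1,0,1]
    - [0,0,0,0,1]

```text
clock: 7.8
position: [0.4443, 0.2679, 0.0337]
tool_rot: [-3.141, 0.0, 1.742]
force: [-0.3, -0.2, 1.1]
grip_width: 0.0858
finger_force: 0.0
```

Call:
jog_arm:
  motion:
    - [0,0,0,0,0]
    - [0,0,0,0,0]
    - [0,0,0,0,0]
    - [0,0,0,0,0]
    - [0,0,0,0,0]
    - [0,0,0,0,0]
    - [0,0,0,0,0]
    - [0,0,0,0,0]

```text
clock: 8.6
position: [0.4448, 0.268, 0.0341]
tool_rot: [3.141, -0.0, 1.742]
force: [-1.9, -0.2, 8.2]
grip_width: 0.0184
finger_force: 78.5
```

Call:
jog_arm:
  motion:
    - [0,0.2,-0.04,0,0]
    - [-0.12,0.4,0,0,0]
    - [-0.12,0.5,0,0,0]
    - [-0.12,0.5,0,0,0]
    - [-0.12,0.5,0,0,0]
    - [-0.12,0.5,0,0,0]
    - [-0.12,0.5,0,0,0]
    - [-0.12,0.5,0,0,0]
    - [-0.12,0.5,0,0,0]
    - [-0.12,0.5,0,0,0]
    - [-0.12,0.4,0,0,0]
    - [-0.23,0.24,0,0,0]

```text
clock: 9.8
position: [0.6078, 0.2522, 0.0345]
tool_rot: [-3.141, -0.001, 1.742]
force: [-2.7, 0.8, -1.5]
grip_width: 0.0182
finger_force: 78.4
```

Run:
```python
from h import *
s=bot.observe(); print(s["position"],s["tool_rot"],s["grip_width"],s["force"],s["moment"],s["qpos"])
```

```text
[0.60776223 0.25217659 0.03452441] [-3.14149737e+00 -5.98719907e-04  1.74157827e+00] 0.01819712342487122 [-2.71694587  0.78285451 -1.46936744] [ 0.33008297  0.32613236 -0.23162357] [-0.13647331  0.81662825 -0.55169997  1.5986946   0.5193926   0.87654447
 -0.71513932]
```

Call:
jog_arm:
  motion:
    - [0,-0.155,0,-0.5,0]
    - [-0.01,-0.31,0,-1,0]
    - [-0.01,-0.31,0,-1,0]
    - [-0.01,-0.31,0,-1,0]
    - [-0.01,-0.31,0,-1,0]
    - [-0.01,-0.31,0,-1,0]
    - [-0.01,-0.31,0,-1,0]
    - [-0.01,-0.31,0,-1,0]
    - [-0.01,-0.31,0,-1,0]
    - [-0.01,-0.31,0,-1,0]
    - [-0.01,-0.31,0,-1,0]
    - [0,-0.155,0,-0.5,0]

```text
clock: 11.0
position: [0.5241, 0.1947, 0.0347]
tool_rot: [-3.14, 0.0, 2.627]
force: [0.5, -0.8, -2.1]
grip_width: 0.0187
finger_force: 78.3
```

Call:
jog_arm:
  motion:
    - [0,-0.155,0,-0.5,0]
    - [-0.01,-0.31,0,-1,0]
    - [-0.01,-0.31,0,-1,0]
    - [-0.01,-0.31,0,-1,0]
    - [-0.01,-0.31,0,-1,0]
    - [-0.01,-0.31,0,-1,0]
    - [-0.01,-0.31,0,-1,0]
    - [0,-0.25,0,-0.8,0]
    - [0,0,0,0,0]

```text
clock: 11.9
position: [0.5087, 0.1296, 0.0347]
tool_rot: [-3.141, -0.0, -3.075]
force: [-1.0, 0.6, -2.3]
grip_width: 0.0182
finger_force: 78.4
```

Run:
```python
from h import *
s=bot.observe(); print(s["position"],s["tool_rot"],s["grip_width"],s["force"],s["qpos"])
t=s["tool_rot"][2]; print("pan est",s["position"][:2]-.1157*np.array([np.cos(t),np.sin(t)]))
f=grab("top"); save(f,"t2.png",(130,90,360,240),3.45); g=grab("scene"); save(g,"s2.png",(80,140,420,320),2.3)
```

```text
[0.50866402 0.12961736 0.03468614] [-3.14096720e+00 -3.76293690e-04 -3.07548794e+00] 0.018154163406573224 [-0.967443    0.63199312 -2.26407932] [ 0.2694648   0.76703188 -0.89768199  1.95169276  0.8188139   0.83825782
  0.55079587]
pan est [0.62411131 0.13726011]
```

View pics/t2.png

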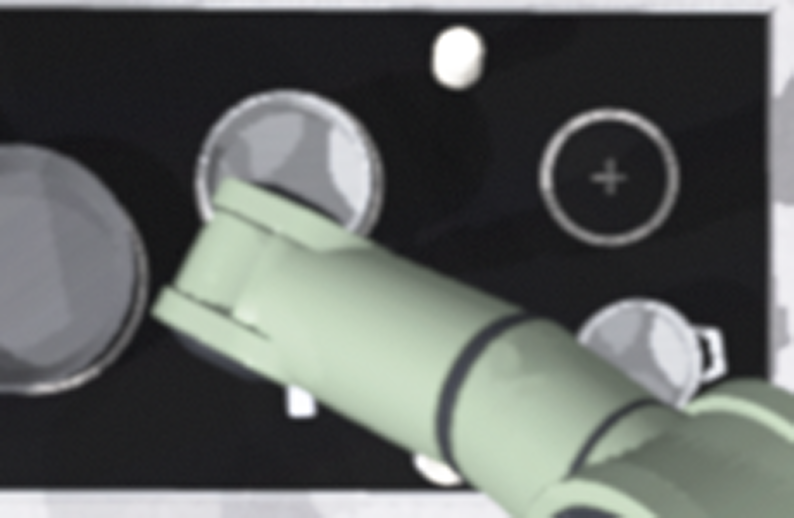

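The saucepan now sits close to concentric in the large ring: the rim spans about 200–377 in the crop against the ring's 197–384. The handle points to the front, with its end at (300,400). I'll nudge it 2–3 mm, release and rise.

Call:
jog_arm:
  motion:
    - [-0.09,0.03,0,0,0]
    - [0,0,0,0,0]
    - [0,0,0,0,1]
    - [0,0,0,0,1]
    - [0,0,0,0,1]
    - [0,0,0,0,1]
    - [0,0,0,0,1]
    - [0,0,-1,0,1]
    - [0,0,-1,0,1]
    - [0,0,-1,0,1]
    - [0,0,-1,0,1]
    - [0,0,-1,0,1]

```text
clock: 13.2
position: [0.5117, 0.132, 0.1861]
tool_rot: [3.142, -0.0, -3.077]
force: [0.8, -0.7, -0.2]
grip_width: 0.0851
finger_force: 0.0
```

```bash
cat >> h.py <<'E'
from scipy.optimize import minimize
def fitrim(f,c0,r,z,h=0):
    g=cv2.GaussianBlur(f["pixels"].astype(np.float32).mean(2),(0,0),1.0)
    a=np.linspace(0,2*np.pi,180)
    def samp(c,r,z=z):
        P=np.array([pix(f,(c[0]+r*np.cos(t),c[1]+r*np.sin(t),z)) for t in a]).astype(np.float32)
        return cv2.remap(g,P[:,None,0].copy(),P[:,None,1].copy(),1).ravel()
    best=[]
    for dx in np.arange(-.012,.0121,.001):
        for dy in np.arange(-.012,.0121,.001):
            c=(c0[0]+dx,c0[1]+dy)
            best.append((np.mean(np.clip(samp(c,r)-samp(c,r+.006),-40,40)),c))
    best.sort(reverse=True); top=best[:6]
    return np.mean([b[1] for b in top],0), top[0][0]
E
python3 - <<'E'
from h import *
s=bot.observe(); print(s["position"],s["tool_rot"],s["grip_width"])
import pickle
F,G=pickle.load(open("fg.pkl","rb"))
print("cal pan0 top/scene",fitrim(F,(.4645,.154),.074,.091),fitrim(G,(.4645,.154),.074,.091))
print("pot0",fitrim(F,(.455,-.176),.054,.066),fitrim(G,(.455,-.176),.054,.066))
print("ringL",fitrim(F,(.627,.138),.085,.006),fitrim(G,(.627,.138),.085,.006),"S",fitrim(F,(.629,-.161),.062,.006),fitrim(G,(.629,-.161),.062,.006))
for n in ("top","scene"):
    f=grab(n); print(n,fitrim(f,(.627,.138),.074,.091)); save(f,n+"3.png")
E
```

```text
[0.51166563 0.13196874 0.18607542] [ 3.14154586e+00 -1.58774738e-05 -3.07725792e+00] 0.08512877355300916
cal pan0 top/scene (array([0.46433333, 0.15683333]), np.float32(37.491997)) (array([0.46666667, 0.15516667]), np.float32(10.218654))
pot0 (array([ 0.455 , -0.1735]), np.float32(38.97407)) (array([ 0.4605, -0.175 ]), np.float32(27.8743))
ringL (array([0.62766667, 0.14016667]), np.float32(35.318073)) (array([0.63066667, 0.13816667]), np.float32(37.413944)) S (array([ 0.633, -0.16 ]), np.float32(40.0)) (array([ 0.6335, -0.1605]), np.float32(40.0))
top (array([0.63033333, 0.13833333]), np.float32(25.698654))
scene (array([0.62866667, 0.14083333]), np.float32(33.1417))
```

The saucepan fits within about 3 mm of the ring centre. Next is the pot.

Call:
jog_arm:
  motion:
    - [0.35,-0.83,0,0,1]
    - [0.35,-0.83,0,0,1]
    - [0.35,-0.83,0,0,1]
    - [0.35,-0.83,0,0,1]
    - [0.35,-0.83,0,0,1]
    - [0.35,-0.83,0,0,1]
    - [0.35,-0.83,0,0,1]
    - [0.35,-0.83,0,0,1]
    - [0.35,-0.83,0,0,1]
    - [0.35,-0.83,0,0,1]
    - [0.35,-0.83,0,0,1]
    - [0.35,-0.83,0,0,1]

```text
clock: 14.5
position: [0.4045, -0.1754, 0.1844]
tool_rot: [3.142, -0.0, -3.077]
force: [1.4, -0.3, -0.5]
grip_width: 0.0856
finger_force: 0.0
```

Call:
jog_arm:
  motion:
    - [0,0,0,1,1]
    - [0,0,0,1,1]
    - [0,0,0,1,1]
    - [0,0,0,1,1]
    - [0,0,0,1,1]
    - [0,0,0,1,1]
    - [0,0,0,1,1]
    - [0,0,0,1,1]
    - [0,0,0,1,1]
    - [0,0,0,1,1]
    - [0,0,0,1,1]
    - [0,0,0,1,1]

```text
clock: 15.7
position: [0.405, -0.1743, 0.1844]
tool_rot: [-3.141, -0.0, 2.243]
force: [0.4, 0.1, 0.4]
grip_width: 0.0854
finger_force: 0.0
```

Call:
jog_arm:
  motion:
    - [0,0,0,1,1]
    - [0,0,0,1,1]
    - [0,0,0,1,1]
    - [0,0,0,1,1]
    - [0,0,0,1,1]
    - [0,0,0,1,1]
    - [0,0,0,1,1]
    - [0,0,0,1,1]
    - [0,0,0,0.4,1]
    - [0,0,0,0,1]

```text
clock: 16.7
position: [0.4051, -0.1742, 0.1846]
tool_rot: [-3.141, 0.0, 1.574]
force: [0.2, -0.6, -0.5]
grip_width: 0.0855
finger_force: 0.0
```

Run:
```python
from h import *
s=bot.observe(); print(s["position"],s["tool_rot"],s["qpos"])
f=grab("scene"); print("pot",fitrim(f,(.457,-.175),.054,.066),"pan",fitrim(f,(.627,.138),.074,.091))
g=grab("wrist"); save(g,"w4.png",None,1.5)
```

```text
[ 0.40513828 -0.17421602  0.18457423] [-3.14128316e+00  3.65219608e-05  1.57442401e+00] [ 0.91680844  0.32035971 -0.78063446  2.04195424  0.28947832  0.88932315
 -0.01964444]
pot (array([ 0.4605, -0.175 ]), np.float32(27.821783)) pan (array([0.6285, 0.141 ]), np.float32(32.85749))
```

View pics/w4.png

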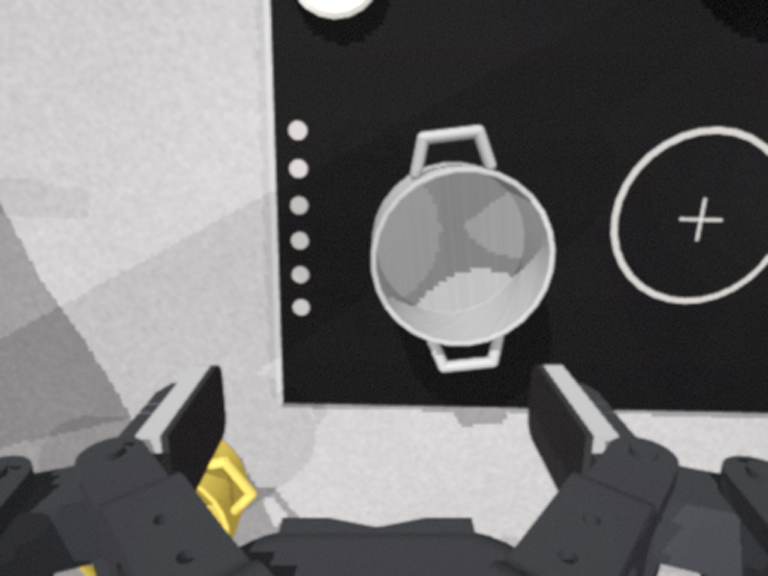

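The wrist view shows the steel pot's rim at columns 371–555 and rows 165–346, centred at (463,255), with its ears above and below. The small ring cross is at (702,220).

Run:
```python
from h import *
s=bot.observe(); g=grab("wrist")
for u,v,z in [(463,255.5,.066),(371,255,.066),(555,255,.066),(463,165,.066),(463,346,.066),(702,220,.006)]: print(wworld(g,s,u/1.5,v/1.5,z))
```

```text
[ 0.45671162 -0.17477574  0.066     ]
[ 0.4017446  -0.17475772  0.066     ]
[ 0.51164121 -0.17418102  0.066     ]
[ 0.45396194 -0.12195419  0.066     ]
[ 0.45975169 -0.23317605  0.066     ]
[ 0.6339334  -0.16237023  0.006     ]
```

Call:
jog_arm:
  motion:
    - [-0.04,-0.06,1,0,1]
    - [0,0,1,0,1]
    - [0,0,1,0,1]
    - [0,0,1,0,1]
    - [0,0,1,0,1]
    - [0,0,1,0,1]
    - [0,0,0.15,0,1]
    - [0,0,0,0,1]
    - [0,0,0,0,1]

```text
clock: 17.75
position: [0.4041, -0.1757, 0.0014]
tool_rot: [3.14, 0.0, 1.574]
force: [0.3, 0.2, -0.2]
grip_width: 0.0854
finger_force: 0.0
```

Call:
jog_arm:
  motion:
    - [0,0,0,0,0]
    - [0,0,0,0,0]
    - [0,0,0,0,0]
    - [0,0,0,0,0]
    - [0,0,0,0,0]
    - [0,0,0,0,0]
    - [0,0,0,0,0]
    - [0,0,0,0,0]
  newtons: 50

```text
clock: 18.55
position: [0.4037, -0.1755, 0.0005]
tool_rot: [3.141, 0.0, 1.574]
force: [-1.0, 1.4, 4.5]
grip_width: 0.0034
finger_force: 47.0
```

Run:
```python
from h import *
s=bot.observe(); print(s["position"],s["tool_rot"],s["moment"])
f=grab("scene"); print("pot",fitrim(f,(.457,-.175),.054,.066))
```

```text
[ 0.40366197 -0.17547222  0.00045469] [3.14127055e+00 1.02380514e-04 1.57396639e+00] [0.13599936 0.11097649 0.06004495]
pot (array([ 0.46016667, -0.17616667]), np.float32(22.551088))
```

Call:
jog_arm:
  motion:
    - [0.03,0.2,-0.03,0,0]
    - [0.04,0.4,0,0,0]
    - [0.04,0.6,0,0,0]
    - [0.04,0.6,0,0,0]
    - [0.04,0.6,0,0,0]
    - [0.04,0.6,0,0,0]
    - [0.04,0.6,0,0,0]
    - [0.04,0.6,0,0,0]
    - [0.04,0.6,0,0,0]
    - [0.04,0.6,0,0,0]
    - [0.04,0.4,0,0,0]
    - [0.04,0.02,0,0,0]

```text
clock: 19.8
position: [0.5799, -0.1601, 0.0009]
tool_rot: [3.141, -0.001, 1.574]
force: [-0.3, 0.0, -3.7]
grip_width: 0.0032
finger_force: 47.0
```

Call:
jog_arm:
  motion:
    - [0,0.6,0,0,0]
    - [0,0,0,0,0]
    - [0,0,0,0,0]

```text
clock: 20.1
position: [0.5956, -0.1605, 0.0009]
tool_rot: [-3.141, -0.0, 1.574]
force: [0.4, 0.1, -2.5]
grip_width: 0.0034
finger_force: 47.6
```

Run:
```python
from h import *
s=bot.observe(); print(s["position"],s["tool_rot"],s["grip_width"])
f=grab("scene"); print("pot",fitrim(f,(.631,-.161),.054,.066),"pan",fitrim(f,(.627,.138),.074,.091));
```

```text
[ 0.59560364 -0.16054479  0.00088405] [-3.14106790e+00 -3.62444684e-04  1.57382519e+00] 0.0034115852969499308
pot (array([ 0.643 , -0.1635]), np.float32(12.154328)) pan (array([0.6295, 0.141 ]), np.float32(31.895926))
```

I miscounted and overshot by 18 mm, so I'll slide it back.

Call:
jog_arm:
  motion:
    - [0,-0.2,0,0,0]
    - [-0.03,-0.2,0,0,0]
    - [0,-0.19,0,0,0]
    - [0,0,0,0,0]
    - [0,0,0,0,0]
    - [0,0,0,0,1]
    - [0,0,0,0,1]
    - [0,0,0,0,1]
    - [0,0,0,0,1]
    - [0,0,0,0,1]
    - [0,0,0,0,1]
    - [0,0,0,0,1]

```text
clock: 21.35
position: [0.5783, -0.1618, 0.0012]
tool_rot: [-3.142, -0.0, 1.574]
force: [-0.3, -0.7, 1.2]
grip_width: 0.0852
finger_force: 0.0
```

Call:
jog_arm:
  motion:
    - [0,0,-1,0,1]
    - [0,0,-1,0,1]
    - [0,0,-1,0,1]
    - [0,0,-1,0,1]
    - [0,0,-1,0,1]
    - [0,0,-1,0,1]
    - [0,-0.8,-0.5,0,1]
    - [0,-1,0,0,1]
    - [0,-1,0,0,1]
    - [0,-1,0,0,1]
    - [0,-1,0,0,1]
    - [0,0,0,0,1]

```text
clock: 22.55
position: [0.4312, -0.1628, 0.1963]
tool_rot: [-3.14, 0.002, 1.572]
force: [0.7, -0.3, -0.2]
grip_width: 0.0856
finger_force: 0.0
```

Call:
jog_arm:
  motion:
    - [-1,0,0,0,1]
    - [-1,0,0,0,1]
    - [-1,0,0,0,1]
    - [-1,0,0,0,1]
    - [-1,0,0,0,1]
    - [-1,0,0,0,1]
    - [-1,0,0,0,1]
    - [-1,0,0,0,1]
    - [-1,0,0,0,1]
    - [-1,0,0,0,1]
    - [-1,0,0,0,1]
    - [0,0,0,0,1]

```text
clock: 23.75
position: [0.4342, -0.496, 0.1952]
tool_rot: [-3.141, 0.0, 1.57]
force: [-0.1, 0.1, -0.4]
grip_width: 0.0855
finger_force: 0.0
```

Run:
```python
from h import *
s=bot.observe(); print(s["position"],s["clock"])
t=grab("top"); f=grab("scene")
for n,q in (("top",t),("scene",f)): print(n,"pot",fitrim(q,(.631,-.161),.054,.066),"pan",fitrim(q,(.627,.138),.074,.091))
a=cv2.resize(t["pixels"][90:240,90:360],(540,300),interpolation=2); b=cv2.resize(f["pixels"][155:320,120:450],(600,300),interpolation=2)
a=cv2.copyMakeBorder(a,0,0,0,60,0)
cv2.imwrite("pics/fin.png",np.vstack([a,b])[:,:,::-1])
```

```text
[ 0.43424874 -0.49596145  0.19523908] 23.75
top pot (array([ 0.6275, -0.162 ]), np.float32(35.278496)) pan (array([0.6255, 0.141 ]), np.float32(36.479607))
scene pot (array([ 0.6335, -0.1625]), np.float32(33.465626)) pan (array([0.62916667, 0.14133333]), np.float32(31.327425))
```

View pics/fin.png

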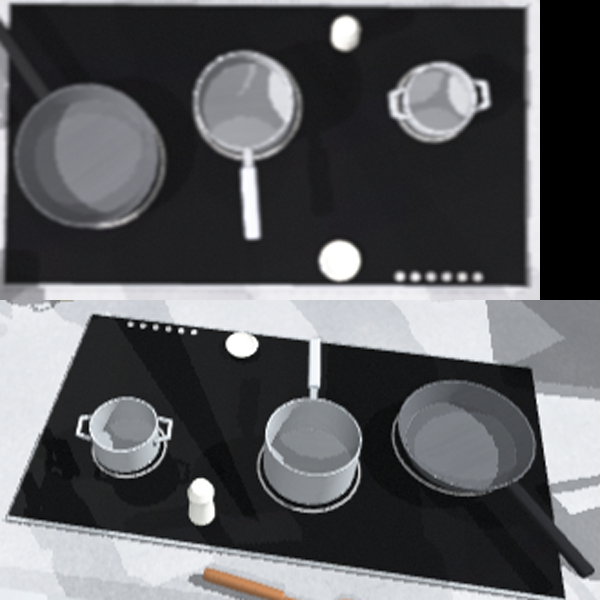

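The final view shows both pans concentric in their rings, with fitted errors of about 3 mm or less. The saucepan handle points to the front, the bystanders look unmoved, and the gripper is open and clear.

```bash
python3 -c "
from h import *
print(bot.job_done())"
```

```text
the job is handed in; nothing more can be done
None
```

I handed the job in at about 24 s: both pans are on their rings, centred to about 3 mm by my camera measurements, the saucepan's handle points to the front slanting slightly towards the middle, the skillet, shaker and spoon rest look unmoved, and the gripper is open and clear; no verdict came back.

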